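Bring the blank under the drill guide

TASK

Press the red lock button on the blue sled of the drilling slide with the fingertips and keep it held down while you slide the sled along its rail, all the way to the yellow end stop, so that the wooden blank comes under the drill guide. Then let go and draw back, so that the button springs up and locks the sled there. Pick nothing up: the blank stays in its nest, and the other things on the bench stay where they are.

Things in the scene. Friction and masses are not known exactly. Their poses are not given: they have to be found in the camera images.
- rail: the drilling slide, fixed to the bench: aluminium base 120 mm wide (its x, -60 to +60), 420 mm long (its y, -205 to +215), with two steel guide bars. Origin on the bench surface under the middle of the rail. Its +y axis is the direction in which the sled must slide, x is across, z up. It lies elsewhere and turned up to 23 degrees in every run
- guide (a point): top of the steel bush of the grey drill guide, 122 mm above the bench, on the rail's centre line at its y = +102 mm: a 30 mm wide arm over the rail, on a post at the rail's +x side. Fixed to the rail
- stop (a point): middle of the face of the yellow end stop that the sled's leading edge meets, at the rail's y = +157 mm, with two rubber buffers 3 mm thick; the stop is 66 mm high, 24 mm thick. Fixed to the rail
- sled (a joint): travel of the blue sled along the rail's +y, in m: 0 at the start, 0.150 at the end stop. Sled 90 mm across the rail, 184 mm along it; cannot come off. Sliding takes about 2 N, plus 6 N per m/s. A toothed strip under it locks it every 25 mm unless the button is down; if let up on the way, the button snaps into the next notch
- lock (a joint): how far the red lock button is pressed, in m: 0 up (lock engaged), 0.008 fully down. A spring pushes it up: 2.5 N at first, 8 N fully down. The lock is free of the teeth beyond 0.004
- button_top (a point): centre of the top of the red button on the sled's trailing end. Its flat ribbed face, 50 mm across the rail by 48 mm along it, is 72 mm above the bench when up, 64 mm fully down, and moves straight down. The low black cheeks beside it end 62 mm above the bench. A fingertip pressing it can take the sled along by friction or by the thumb wall
- thumb_wall (a point): middle of the top edge of the blue upright wall on the sled, just ahead of the button (towards the end stop), 82 mm above the bench (18 mm above the pressed button): 90 mm wide across the rail, 17 mm thick. Its face towards the button is 27 mm from the button's centre; a fingertip on the button can push against it
- nest (a point): centre of the floor of the sled's shallow nest for the blank, 54 mm above the bench, 97 mm ahead of the button's centre along the rail's +y; its aluminium lips are 10 mm high
- blank: loose wooden blank, 70 mm across the rail, 90 mm along it, 25 mm thick, about 0.11 kg, lying in the nest with 1.5 to 2 mm of play at each side, its top 79 mm above the bench; origin at the centre of its underside
- screwdriver: bystander: red-handled screwdriver, 200 mm long, lying on the bench on the robot's side of the slide; origin under its middle
- spray_can: bystander: white spray can with green label, 60 mm across, 160 mm high, standing beyond the slide; origin at the centre of its foot
- tape_roll: bystander: blue roll of tape, 90 mm across, 40 mm high, lying flat beyond the slide; origin at the centre of its underside
- glue: bystander: green glue bottle with yellow label and orange cap, 48 mm across, 120 mm high, standing beyond the slide; origin at the centre of its foot
- offcut: bystander: wood offcut 90 x 45 x 30 mm, lying off the starting end of the slide; origin at the centre of its underside
- mug: bystander: white mug, 76 mm across, 85 mm high, standing beyond the end-stop end of the slide; origin at the centre of its foot
- filler_tin: bystander: white tin with steel lid, 70 mm across, 60 mm high, standing on the bench at the right, near the robot; origin at the centre of its foot
Things that resemble listed ones, but are neither listed nor needed, are in the scene too. There is more than one size of the blank; the job needs the middle-sized.

How it is judged:
By the outcome, as a careful person would: the job done as asked, in the order asked, and still so for the second after the job is handed in, with the robot touching nothing.
It also fails if it takes over 35 s, if anything falls off the work surface, if the arm or the gripper's body presses on something with over 40 N, if the wrist force passes 120 N, or if a joint passes its speed limit or range.

ROBOT

A 6-joint arm with a two-finger parallel gripper is mounted at the origin on the work surface. World frame = base frame: x ahead of the robot, y to its left, z up, the work surface at z = 0. Lengths are in m, angles in rad, forces in N, time in s.
With the tool pointing down it reaches from about 0.325 to 0.85 m from the base axis. Payload 15.5 kg.
Tool frame: the origin (TCP) lies between the finger pads; the fingertips stand 22 mm ahead of it and the grasp point (between the pads) lies 3 mm ahead of it (bot.tip_extent is the z of the fingertips in the tool frame, in m); z points along the fingers, y is the line along which they close (so a half turn about z gives the same grasp; the last joint's range is limited). The gripper opens to 91 mm and grips with 3 to 60 N. Pads are 32 mm wide; open, the fingers measure 118 mm over their backs; the gripper's body (76 mm by 178 mm) begins 60 mm behind the grasp point.
Start: joints at [1.165, 0.494, 1.345, -0, 1.302, -0.096], TCP at [0.191, 0.595, 0.236] pointing down, gripper open.
Joint ranges: [-2.91, 2.91], [-0.82, 2.16], [0.22, 2.67], [-1.22, 4.37], [0.12, 2.79], [-3.08, 3.08]. Speed limits (rad/s): [1.89, 1.89, 2.57, 3.01, 3.01, 3.01].

INTERFACE

Orientations are given as a 3x3 rotation matrix whose columns are the frame's x, y, z axes.
In Python, from bench import bot, cams, job gives the robot as it stands.
- The arm moves only by the shell command python3 -m handwheel 'ROWS' [FORCE]. ROWS is JSON, a list of rows, each an object with "twist": the turn, a rotation vector about the tool's x, y, z in rad, a list of three; "translation": the shift along the tool's x, y, z in cm, a list of three; "gripper": the finger opening in cm, from 0 to 9.12. In form: [{"twist": [wx, wy, wz], "translation": [dx, dy, dz], "gripper": gripper}, ...]. A call has exactly 10 rows; each row shifts and turns the commanded pose from where the row before left it, along the tool's axes as they then stand; what a row does not reach is not made up. A row lasts 1/12 s, in which the tool goes at most 41.7 mm and 7.16 degrees, less where a joint would pass 70% of its speed; a pose out of reach is approached as far as the arm can. A call with a gripper value outside its range is refused whole. The fingers move at their own pace and stop on an object; FORCE is the grip in N (left out, the last holds). Time passes only in rows, so rows that do not move let the fingers close, or fill a call up. It gives the time, the measured TCP pose, the force, the opening and the grip force at its end, in the units of the state.
- bot.get_obs(): the state, without advancing time (a new reading comes with each control period).
- cams.read_camera(name): name is "scene" or "top" or "wrist"; returns the picture (384x512x3 uint8, red, green, blue); there is no depth.
- cams.camera_params(name): a dict with "fx", "fy", "cx", "cy" (pixels), "pose" (4x4, takes a point from camera to world coordinates). Camera axes: x right, y down, z forward; pixel columns grow to the right and rows downward; lengths in m; the calibration is good to about 2 mm. A picture is of the moment at which its call begins: read the wrist's pose just before it. camera_params takes no time and is no camera call; for the wrist camera it gives the pose at the moment of the call.
- job.hand_in(): hands the job in; it is judged then, once.
The state is a dict: "time": time; "joint_positions": joint angles; "qvel": joint speeds; "effort": joint torques, N m; "ee_pos": TCP position; "orientation": TCP orientation; "wrist_force": force on the tool from outside, world axes, zero at the start; "wrist_torque": the same for the moment, N m; "finger_gap": opening from 0.0 (shut) to 1.0 (fully open); "finger_force": force on a finger pad.
Only numpy, scipy, OpenCV 4.12 (cv2) and the standard library are available. Lean on these libraries where they do the work, as an engineer would, in place of code of your own. Each camera call takes 0.05 s, during which the arm holds its last target. There are 200 camera calls.

## Working session

There is one attempt and no reset: what is moved stays moved. The work goes in short steps, Python scripts to look and compute and a shell command to move; the robot and the scene stay as the last step left them, time stands still between calls to the robot, and variables do not carry over. Pictures are saved under pics/ and viewed, at most 10 in all, crops included, and the job is handed in when it is done.

```bash
mkdir -p pics
python3 - <<'E'
from bench import bot,cams
import cv2,numpy as np
for n in ("scene","top"):
    im=cams.read_camera(n); cv2.imwrite(f"pics/{n}0.png",cv2.resize(im[:,:,::-1],None,fx=1.5,fy=1.5)); cv2.imwrite(f"{n}_raw.png",im[:,:,::-1])
    p=cams.camera_params(n); print(n,p["fx"],p["cx"],p["cy"],np.round(p["pose"],3).tolist())
o=bot.get_obs(); print(o["time"],o["ee_pos"],np.round(o["orientation"],3).tolist(),o["wrist_force"],bot.tip_extent)
E
```

```text
scene 407.1887419458826 255.3328803855804 191.938777859508 [[-0.663, 0.478, -0.576, 1.369], [0.749, 0.406, -0.524, 0.749], [-0.017, -0.779, -0.627, 1.035], [0.0, 0.0, 0.0, 1.0]]
top 421.47021531409723 257.44228575256557 190.36538582380285 [[-0.04, -0.977, 0.212, 0.266], [-0.999, 0.04, -0.006, -0.016], [-0.002, -0.212, -0.977, 1.441], [0.0, 0.0, 0.0, 1.0]]
0.1 [0.19100051 0.59477743 0.23540195] [[-0.952, 0.306, -0.0], [0.306, 0.952, -0.001], [0.0, -0.001, -1.0]] [-0.04253298  0.49207172 -0.31827093] 0.022
```

View pics/scene0.png

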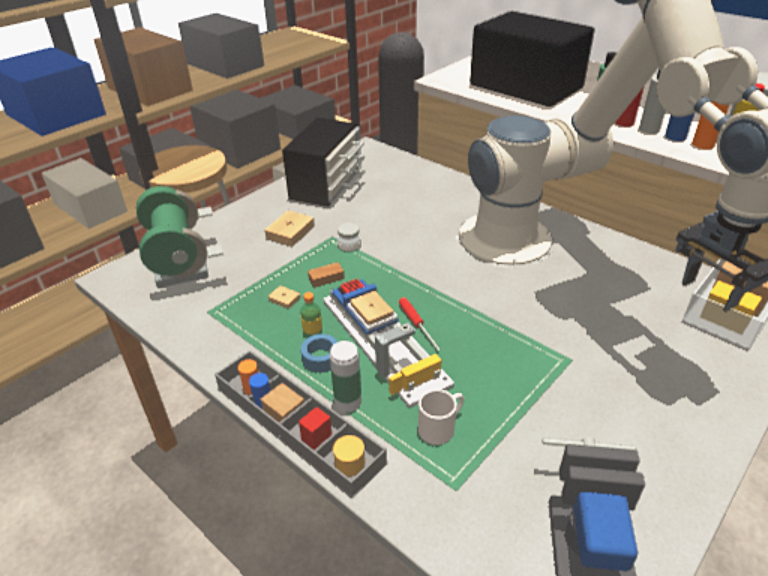

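View pics/top0.png

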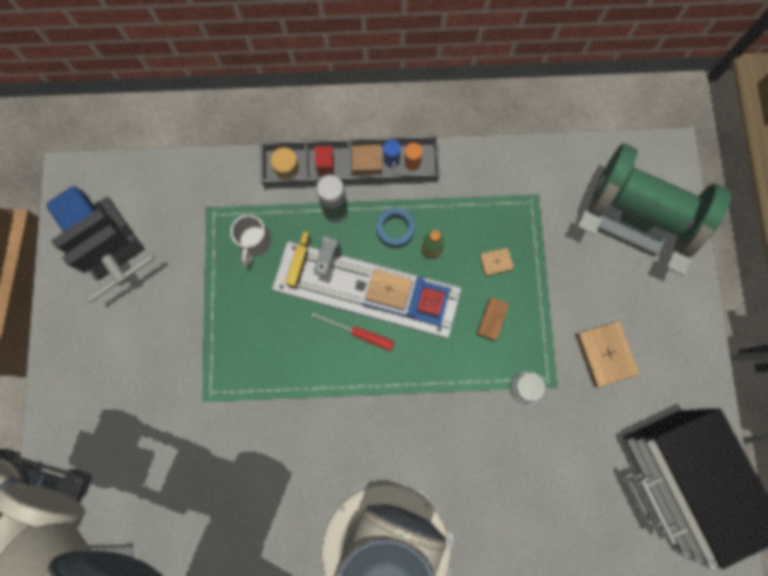

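The scene and top pictures show the slide in the middle of the mat. In the 1.5x top view the red button is at (431,301), the blank at (388,289), the guide at (327,257) and the yellow stop at (298,262). Sled travel is to the left, towards world +y.

Red candidates are the button (431,301), the cube in the tray (324,160) and the screwdriver handle (372,338). Only the first sits on the blue sled. Next I'll measure it and confirm it in a crop.

```bash
cat > h.py <<'E'
import cv2,numpy as np
from bench import bot,cams
def ray(n,u,v,z):
    p=cams.camera_params(n); T=np.array(p["pose"]); d=T[:3,:3]@[(u-p["cx"])/p["fx"],(v-p["cy"])/p["fy"],1]
    return T[:3,3]+d*(z-T[2,3])/d[2]
def blob(im,lo,hi,roi,name):
    x0,y0,x1,y1=roi; h=cv2.cvtColor(im[y0:y1,x0:x1],cv2.COLOR_BGR2HSV)
    m=cv2.inRange(h,lo,hi)
    n,l,s,c=cv2.connectedComponentsWithStats(m); i=1+np.argmax(s[1:,4])
    r=cv2.minAreaRect(np.argwhere(l==i)[:,::-1].astype(np.float32))
    print(name,c[i]+[x0,y0],s[i][4],np.round(r[1],1),round(r[2],1)); return c[i]+[x0,y0]
E
python3 - <<'E'
from h import *
t=cv2.imread("top_raw.png"); s=cv2.imread("scene_raw.png")
R=((0,150,80),(6,255,255)); Y=((20,140,90),(32,255,255))
b=blob(t,*R,(270,180,310,220),"button top"); b1=ray("top",*b,.072)
y=blob(t,*Y,(185,150,215,195),"stop top"); y1=ray("top",*y,.066)
b=blob(s,*R,(220,180,255,215),"button sc"); b2=ray("scene",*b,.070)
y=blob(s,*Y,(250,230,305,270),"stop sc"); y2=ray("scene",*y,.05)
print(b1,b2,y1,y2); d=(y1-b1)[:2]; print(np.linalg.norm(d),np.degrees(np.arctan2(-d[0],d[1])))
# rail edges in the top view: white base on green
h=cv2.cvtColor(t,cv2.COLOR_BGR2HSV); m=cv2.inRange(h[155:230,175:315],(0,0,150),(180,60,255))
pts=np.argwhere(cv2.morphologyEx(m,cv2.MORPH_OPEN,np.ones((2,2))))[:,::-1].astype(np.float32)
r=cv2.boxPoints(cv2.minAreaRect(pts))+[175,155]; P=np.array([ray("top",*q,.012) for q in r]); print(P)
for i in range(4): e=P[(i+1)%4]-P[i]; print(np.linalg.norm(e),np.degrees(np.arctan2(-e[0],e[1])))
cv2.imwrite("pics/crop1.png",cv2.resize(t[140:240,170:320],None,fx=5,fy=5,interpolation=cv2.INTER_CUBIC))
E
```

```text
button top [286.58888889 199.81111111] 90 [11.4 13.3] 18.4
stop top [198.17816092 174.18965517] 174 [ 5.9 34.8] 17.1
button sc [233.74137931 190.44827586] 58 [ 6.1 13.1] 69.4
stop sc [280.30656934 242.80291971] 137 [ 5.5 26.1] 66.0
[ 0.52664764 -0.11947452  0.072     ] [ 0.52869813 -0.12546143  0.07      ] [0.62753893 0.17257254 0.066     ] [0.61241136 0.16907124 0.05      ]
0.308983068036477 -19.058107718082034
[[ 0.59399864  0.29395777  0.012     ]
 [ 0.71601499  0.26086705  0.012     ]
 [ 0.56095595 -0.20311881  0.012     ]
 [ 0.44400616 -0.16273694  0.012     ]]
0.126423833648307 -105.17358911286082
0.4892097585574353 161.5209318060687
0.1237253056515694 70.95059581007521
0.48069512441891815 -18.1817590219446
```

View pics/crop1.png

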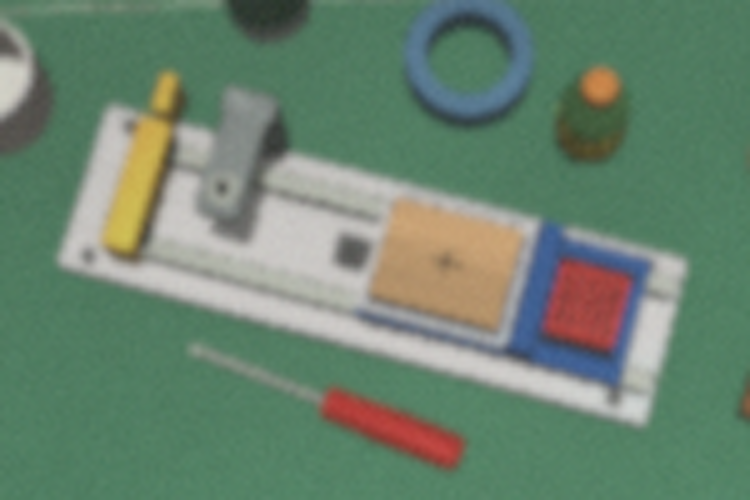

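The crop confirms the red ribbed button on the blue sled at crop (587,305). The blank's cross is at (447,262), the guide bush at (222,187), and the yellow stop has a side tab at (167,92). The base corners are (108,105), (58,265), (648,425) and (688,262). I'll use these to get the rail's direction.

Run:
```python
from h import *
f=lambda u,v,z: ray("top",170+u/5,140+v/5,z)
TL,BL,BR,TR=[f(*q,.012) for q in [(108,105),(58,265),(648,425),(688,262)]]
a=lambda d:np.degrees(np.arctan2(d[0],d[1]))
print([round(np.linalg.norm(x),3) for x in (TL-TR,BL-BR,TL-BL,TR-BR)], a(TL-TR),a(BL-BR))
C=(TL+BL+BR+TR)/4
B=ray("top",286.6,199.8,.072); G=f(222,187,.122); K=f(447,262,.079); S=f(138,187,.066)
print("C",C,"B",B,"guide",G,"blank",K,"stop",S)
print(a(G-B),np.linalg.norm((G-B)[:2]),"exp247",a(K-B),np.linalg.norm((K-B)[:2]),"exp97",a(S-B),np.linalg.norm((S-B)[:2]),"exp314")
th=np.radians(np.mean([a(G-B),a(S-B),a(TL-TR),a(BL-BR)])); r=np.array([np.sin(th),np.cos(th),0]); print("th",np.degrees(th),r)
o=bot.get_obs(); Rm=np.array(o["orientation"]); p=np.array(o["ee_pos"])
# tool x -> +r or -r
for s in (1,-1):
    t=Rm.T@(s*r); print("turn about tool z",np.degrees(np.arctan2(t[1],t[0])))
print("start radius",np.hypot(*p[:2]),"button in tool",Rm.T@(B-p)*100)
```

```text
[np.float64(0.421), np.float64(0.421), np.float64(0.119), np.float64(0.117)] 17.895416332687013 17.6496985692458
C [0.56941805 0.0197647  0.012     ] B [ 0.5266835  -0.11951326  0.072     ] guide [0.60000908 0.11274371 0.122     ] blank [ 0.55383427 -0.03062079  0.079     ] stop [0.61648245 0.17462922 0.066     ]
17.52136681789619 0.2435568524512484 exp247 16.98444200036448 0.09294640985750505 exp97 16.976938858507665 0.30754455028933236 exp314
th 17.51085514458417 [0.30088648 0.95365996 0.        ]
turn about tool z 89.7048577286003
turn about tool z -90.2951422713997
start radius 0.6246930331047686 button in tool [-53.80491335 -57.72490381  16.39547045]
```

Base size, guide, blank and stop all fit: rail angle is 17.5° and the base measures 421 x 118 mm. The button comes out at about (0.5245, -0.123). I'm moving over it high, then turning +90° about tool z so tool x lies along the rail's +y.

```bash
python3 -m handwheel '[{"twist":[0,0,0],"translation":[-2.7,-2.9,0],"gripper":0},{"twist":[0,0,0],"translation":[-2.7,-2.9,0],"gripper":0},{"twist":[0,0,0],"translation":[-2.7,-2.9,0],"gripper":0},{"twist":[0,0,0],"translation":[-2.7,-2.9,0],"gripper":0},{"twist":[0,0,0],"translation":[-2.7,-2.9,0],"gripper":0},{"twist":[0,0,0],"translation":[-2.7,-2.9,0],"gripper":0},{"twist":[0,0,0],"translation":[-2.7,-2.9,0],"gripper":0},{"twist":[0,0,0],"translation":[-2.7,-2.9,0],"gripper":0},{"twist":[0,0,0],"translation":[-2.7,-2.9,0],"gripper":0},{"twist":[0,0,0],"translation":[-2.7,-2.9,0],"gripper":0}]' 10
python3 -m handwheel '[{"twist":[0,0,0],"translation":[-2.7,-2.9,0],"gripper":0},{"twist":[0,0,0],"translation":[-2.7,-2.9,0],"gripper":0},{"twist":[0,0,0],"translation":[-2.7,-2.9,0],"gripper":0},{"twist":[0,0,0],"translation":[-2.7,-2.9,0],"gripper":0},{"twist":[0,0,0],"translation":[-2.7,-2.9,0],"gripper":0},{"twist":[0,0,0],"translation":[-2.7,-2.9,0],"gripper":0},{"twist":[0,0,0],"translation":[-2.7,-2.9,0],"gripper":0},{"twist":[0,0,0],"translation":[-2.7,-2.9,0],"gripper":0},{"twist":[0,0,0],"translation":[-2.7,-2.9,0],"gripper":0},{"twist":[0,0,0],"translation":[-2.4,-2.9,0],"gripper":0}]'
python3 -m handwheel '[{"twist":[0,0,0.12],"translation":[0,0,0],"gripper":0},{"twist":[0,0,0.12],"translation":[0,0,0],"gripper":0},{"twist":[0,0,0.12],"translation":[0,0,0],"gripper":0},{"twist":[0,0,0.12],"translation":[0,0,0],"gripper":0},{"twist":[0,0,0.12],"translation":[0,0,0],"gripper":0},{"twist":[0,0,0.12],"translation":[0,0,0],"gripper":0},{"twist":[0,0,0.12],"translation":[0,0,0],"gripper":0},{"twist":[0,0,0.12],"translation":[0,0,0],"gripper":0},{"twist":[0,0,0.12],"translation":[0,0,0],"gripper":0},{"twist":[0,0,0.12],"translation":[0,0,0],"gripper":0}]'
python3 -m handwheel '[{"twist":[0,0,0.12],"translation":[0,0,0],"gripper":0},{"twist":[0,0,0.12],"translation":[0,0,0],"gripper":0},{"twist":[0,0,0.12],"translation":[0,0,0],"gripper":0},{"twist":[0,0,0.006],"translation":[0,0,0],"gripper":0},{"twist":[0,0,0],"translation":[0,0,1],"gripper":0},{"twist":[0,0,0],"translation":[0,0,1],"gripper":0},{"twist":[0,0,0],"translation":[0,0,1],"gripper":0},{"twist":[0,0,0],"translation":[0,0,1],"gripper":0},{"twist":[0,0,0],"translation":[0,0,1],"gripper":0},{"twist":[0,0,0],"translation":[0,0,0],"gripper":0}]'
python3 - <<'E'
from h import *
im=cams.read_camera("wrist")[:,:,::-1]; cv2.imwrite("w.png",im); cv2.imwrite("pics/w1.png",cv2.resize(im,None,fx=1.5,fy=1.5))
o=bot.get_obs(); print(o["time"],o["ee_pos"],np.round(o["orientation"],3).tolist(),o["wrist_force"],np.round(o["joint_positions"],2))
E
```

```text
time: 0.93
ee_pos: [0.3597, 0.2346, 0.2359]
orientation: [[-0.952, 0.306, -0.0], [0.306, 0.952, -0.0], [0.0, -0.0, -1.0]]
wrist_force: [0.8, -0.1, 0.5]
finger_gap: 0.302
finger_force: 0.0
time: 1.77
ee_pos: [0.5256, -0.1236, 0.2357]
orientation: [[-0.952, 0.306, -0.0], [0.306, 0.952, 0.0], [0.0, 0.0, -1.0]]
wrist_force: [1.3, -0.2, 0.1]
finger_gap: 0.005
finger_force: 0.0
time: 2.6
ee_pos: [0.5248, -0.1213, 0.2356]
orientation: [[-0.054, 0.999, -0.001], [0.999, 0.054, 0.0], [0.0, -0.001, -1.0]]
wrist_force: [0.1, -1.0, 0.2]
finger_gap: 0.008
finger_force: 0.0
time: 3.43
ee_pos: [0.524, -0.121, 0.1835]
orientation: [[0.301, 0.954, -0.003], [0.954, -0.301, 0.001], [0.0, -0.003, -1.0]]
wrist_force: [-0.4, 0.7, -0.3]
finger_gap: 0.006
finger_force: 0.0
3.4833 [ 0.52435141 -0.1211424   0.18456132] [[0.301, 0.954, -0.002], [0.954, -0.301, 0.001], [0.0, -0.002, -1.0]] [-0.62571278 -0.52060865  0.40737384] [-0.34  0.43  1.62  0.    1.09 -0.03]
```

View pics/w1.png

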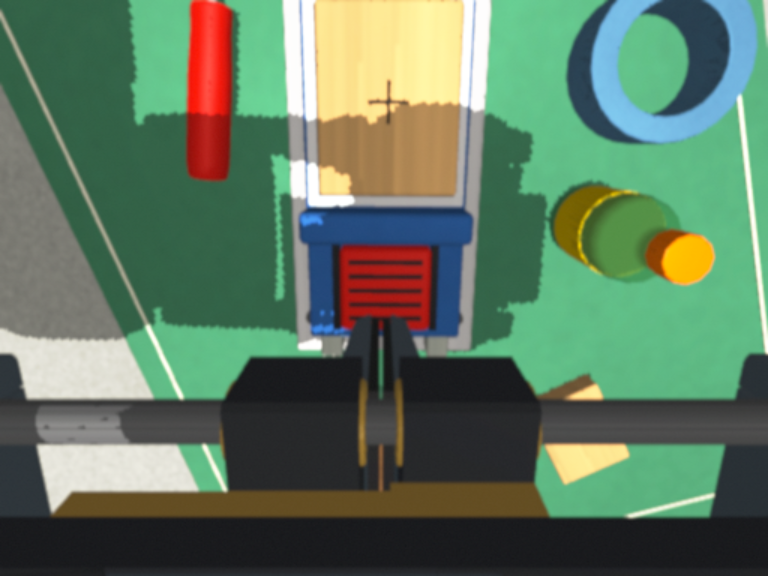

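The wrist view shows the rail square to the tool: the button spans columns 340–431 with its front edge at row 246, the wall is at rows 212–243, the blank's cross is at (388,101), and the shut fingers sit just behind, at (380,330).

Run:
```python
from h import *
o=bot.get_obs(); R=np.array(o["orientation"]); p=np.array(o["ee_pos"])
t=lambda u,v,z:np.round((R.T@(ray("wrist",u/1.5,v/1.5,z)-p))*1000,1)
for n,q in dict(btn_frontL=(342,247,.072),btn_frontR=(431,247,.072),btn_rearL=(340,328,.072),btn_rearR=(435,328,.072),wall_back=(386,243,.082),wall_front=(386,212,.082),cross=(388,101,.079)).items(): print(n,t(*q))
```

```text
btn_frontL [ 23.5 -21.5 112.6]
btn_frontR [ 23.5  26.4 112.5]
btn_rearL [-23.  -23.6 112.6]
btn_rearR [-22.9  30.  112.5]
wall_back [ 27.6   2.  102.6]
wall_front [ 43.6   2.  102.6]
cross [ 96.9   2.8 105.6]
```

Everything matches the given sizes: the wall face is 27.6 mm ahead, the wall 16 mm thick, the cross 97 mm ahead. The fingertips are 90 mm above the button. I'm shifting +6 mm in x and +2.5 mm in y, then descending to just above it.

```bash
python3 -m handwheel '[{"twist":[0,0,0],"translation":[0.6,0.25,1],"gripper":0},{"twist":[0,0,0],"translation":[0,0,1.2],"gripper":0},{"twist":[0,0,0],"translation":[0,0,1.2],"gripper":0},{"twist":[0,0,0],"translation":[0,0,1.2],"gripper":0},{"twist":[0,0,0],"translation":[0,0,1.2],"gripper":0},{"twist":[0,0,0],"translation":[0,0,1.2],"gripper":0},{"twist":[0,0,0],"translation":[0,0,1],"gripper":0},{"twist":[0,0,0],"translation":[0,0,0.5],"gripper":0},{"twist":[0,0,0],"translation":[0,0,0],"gripper":0},{"twist":[0,0,0],"translation":[0,0,0],"gripper":0}]'
```

```text
time: 4.32
ee_pos: [0.5294, -0.1163, 0.101]
orientation: [[0.301, 0.954, 0.0], [0.954, -0.301, -0.0], [-0.0, 0.0, -1.0]]
wrist_force: [0.4, 0.2, -0.2]
finger_gap: 0.003
finger_force: 0.0
```

```bash
python3 -m handwheel '[{"twist":[0,0,0],"translation":[0,0,0.2],"gripper":0},{"twist":[0,0,0],"translation":[0,0,0.2],"gripper":0},{"twist":[0,0,0],"translation":[0,0,0.2],"gripper":0},{"twist":[0,0,0],"translation":[0,0,0.1],"gripper":0},{"twist":[0,0,0],"translation":[0,0,0.1],"gripper":0},{"twist":[0,0,0],"translation":[0,0,0],"gripper":0},{"twist":[0,0,0],"translation":[0,0,0],"gripper":0},{"twist":[0,0,0],"translation":[0,0,0],"gripper":0},{"twist":[0,0,0],"translation":[0,0,0],"gripper":0},{"twist":[0,0,0],"translation":[0,0,0],"gripper":0}]'
```

```text
time: 5.15
ee_pos: [0.5293, -0.1165, 0.093]
orientation: [[0.301, 0.954, 0.0], [0.954, -0.301, -0.0], [-0.0, 0.0, -1.0]]
wrist_force: [0.6, 0.4, 2.4]
finger_gap: 0.01
finger_force: 1.5
```

Contact is at the expected height (tip 71 mm, 2.4 N). Pressing down another 7 mm.

```bash
python3 -m handwheel '[{"twist":[0,0,0],"translation":[0,0,0.2],"gripper":0},{"twist":[0,0,0],"translation":[0,0,0.2],"gripper":0},{"twist":[0,0,0],"translation":[0,0,0.1],"gripper":0},{"twist":[0,0,0],"translation":[0,0,0.1],"gripper":0},{"twist":[0,0,0],"translation":[0,0,0.1],"gripper":0},{"twist":[0,0,0],"translation":[0,0,0],"gripper":0},{"twist":[0,0,0],"translation":[0,0,0],"gripper":0},{"twist":[0,0,0],"translation":[0,0,0],"gripper":0},{"twist":[0,0,0],"translation":[0,0,0],"gripper":0},{"twist":[0,0,0],"translation":[0,0,0],"gripper":0}]'
```

```text
time: 5.98
ee_pos: [0.5294, -0.1165, 0.0862]
orientation: [[0.301, 0.954, 0.0], [0.954, -0.301, -0.0], [-0.0, 0.001, -1.0]]
wrist_force: [-1.9, 0.4, 12.9]
finger_gap: 0.002
finger_force: 6.2
```

The button is bottomed at 12.9 N. Sliding 50 mm along tool +x, then checking.

```bash
python3 -m handwheel '[{"twist":[0,0,0],"translation":[0.2,0,0],"gripper":0},{"twist":[0,0,0],"translation":[0.4,0,0],"gripper":0},{"twist":[0,0,0],"translation":[0.6,0,0],"gripper":0},{"twist":[0,0,0],"translation":[0.6,0,0],"gripper":0},{"twist":[0,0,0],"translation":[0.6,0,0],"gripper":0},{"twist":[0,0,0],"translation":[0.6,0,0],"gripper":0},{"twist":[0,0,0],"translation":[0.6,0,0],"gripper":0},{"twist":[0,0,0],"translation":[0.6,0,0],"gripper":0},{"twist":[0,0,0],"translation":[0.5,0,0],"gripper":0},{"twist":[0,0,0],"translation":[0.3,0,0],"gripper":0}]'
python3 - <<'E'
from h import *
im=cams.read_camera("wrist")[:,:,::-1].copy()
cv2.imwrite("pics/w2.png",im)
o=bot.get_obs(); print(o["time"],o["ee_pos"],o["wrist_force"])
E
```

```text
time: 6.82
ee_pos: [0.5448, -0.0686, 0.0862]
orientation: [[0.301, 0.954, 0.001], [0.954, -0.301, -0.0], [-0.0, 0.001, -1.0]]
wrist_force: [-0.4, -1.6, 11.3]
finger_gap: 0.002
finger_force: 5.6
6.8667 [ 0.5448437 -0.0681936  0.0861894] [ 0.42180035  2.51343355 10.63345862]
```

View pics/w2.png

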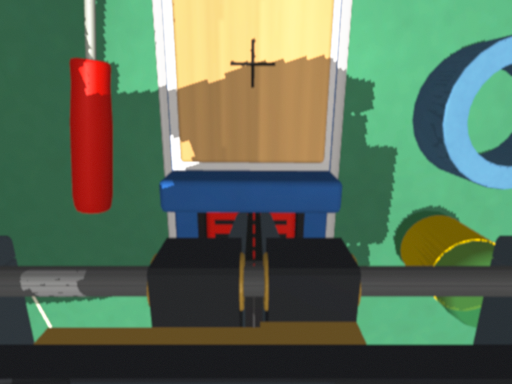

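The sled is coming along: the wall (rows 172–210) and blank (cross at (252,64)) keep their place ahead of the fingers, with the button still down. On to the stop, the last part slowly.

```bash
python3 -m handwheel '[{"twist":[0,0,0],"translation":[0.4,0,0],"gripper":0},{"twist":[0,0,0],"translation":[0.7,0,0],"gripper":0},{"twist":[0,0,0],"translation":[0.9,0,0],"gripper":0},{"twist":[0,0,0],"translation":[1,0,0],"gripper":0},{"twist":[0,0,0],"translation":[1,0,0],"gripper":0},{"twist":[0,0,0],"translation":[1,0,0],"gripper":0},{"twist":[0,0,0],"translation":[1,0,0],"gripper":0},{"twist":[0,0,0],"translation":[0.9,0,0],"gripper":0},{"twist":[0,0,0],"translation":[0.7,0,0],"gripper":0},{"twist":[0,0,0],"translation":[0.4,0,0],"gripper":0}]'
python3 -m handwheel '[{"twist":[0,0,0],"translation":[0.3,0,0],"gripper":0},{"twist":[0,0,0],"translation":[0.3,0,0],"gripper":0},{"twist":[0,0,0],"translation":[0.3,0,0],"gripper":0},{"twist":[0,0,0],"translation":[0.3,0,0],"gripper":0},{"twist":[0,0,0],"translation":[0.3,0,0],"gripper":0},{"twist":[0,0,0],"translation":[0.2,0,0],"gripper":0},{"twist":[0,0,0],"translation":[0.2,0,0],"gripper":0},{"twist":[0,0,0],"translation":[0.1,0,0],"gripper":0},{"twist":[0,0,0],"translation":[0,0,0],"gripper":0},{"twist":[0,0,0],"translation":[0,0,0],"gripper":0}]'
python3 - <<'E'
from h import *
o=bot.get_obs(); R=np.array(o["orientation"]); print("force in tool",R.T@o["wrist_force"], "travel",(np.array(o["ee_pos"])-[.5294,-.1165,.0862])@R[:,0])
E
```

```text
time: 7.7
ee_pos: [0.5693, 0.008, 0.0862]
orientation: [[0.301, 0.954, 0.002], [0.954, -0.301, -0.0], [0.0, 0.002, -1.0]]
wrist_force: [0.3, -2.8, 9.6]
finger_gap: 0.007
finger_force: 4.8
time: 8.53
ee_pos: [0.5752, 0.0265, 0.0863]
orientation: [[0.301, 0.954, 0.002], [0.954, -0.301, -0.0], [0.0, 0.002, -1.0]]
wrist_force: [2.0, -1.2, 9.0]
finger_gap: 0.004
finger_force: 4.5
force in tool [-0.55885727  2.29192888 -9.03066607] travel 0.1501182077003137
```

The TCP has gone 150 mm with no stop reaction yet. Pushing on gently, watching the force.

```bash
python3 -m handwheel '[{"twist":[0,0,0],"translation":[0.1,0,0],"gripper":0},{"twist":[0,0,0],"translation":[0.1,0,0],"gripper":0},{"twist":[0,0,0],"translation":[0.1,0,0],"gripper":0},{"twist":[0,0,0],"translation":[0.1,0,0],"gripper":0},{"twist":[0,0,0],"translation":[0,0,0],"gripper":0},{"twist":[0,0,0],"translation":[0,0,0],"gripper":0},{"twist":[0,0,0],"translation":[0,0,0],"gripper":0},{"twist":[0,0,0],"translation":[0,0,0],"gripper":0},{"twist":[0,0,0],"translation":[0,0,0],"gripper":0},{"twist":[0,0,0],"translation":[0,0,0],"gripper":0}]'
python3 - <<'E'
from h import *
im=cams.read_camera("wrist")[:,:,::-1].copy(); cv2.imwrite("pics/w3.png",im)
o=bot.get_obs(); R=np.array(o["orientation"]); print("force in tool",R.T@o["wrist_force"], "travel",(np.array(o["ee_pos"])-[.5294,-.1165,.0862])@R[:,0])
E
```

```text
time: 9.37
ee_pos: [0.5759, 0.0298, 0.0862]
orientation: [[0.301, 0.954, 0.001], [0.954, -0.301, -0.001], [-0.001, 0.001, -1.0]]
wrist_force: [-0.8, -5.8, 9.9]
finger_gap: 0.004
finger_force: 5.4
force in tool [ -6.76787515   0.3246399  -10.57107434] travel 0.15354139604370814
```

View pics/w3.png

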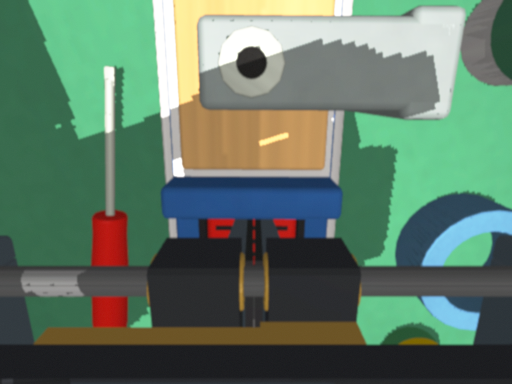

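The wrist view shows the drill bush at (251,62) over the blank. The wall has moved nearer (row 178) and the force along x rose to 6.8 N, so the stop is met. I'll push about 3 mm more against the wall to seat it.

```bash
python3 -m handwheel '[{"twist":[0,0,0],"translation":[0.1,0,0],"gripper":0},{"twist":[0,0,0],"translation":[0.1,0,0],"gripper":0},{"twist":[0,0,0],"translation":[0.1,0,0],"gripper":0},{"twist":[0,0,0],"translation":[0,0,0],"gripper":0},{"twist":[0,0,0],"translation":[0,0,0],"gripper":0},{"twist":[0,0,0],"translation":[0,0,0],"gripper":0},{"twist":[0,0,0],"translation":[0,0,0],"gripper":0},{"twist":[0,0,0],"translation":[0,0,0],"gripper":0},{"twist":[0,0,0],"translation":[0,0,0],"gripper":0},{"twist":[0,0,0],"translation":[0,0,0],"gripper":0}]'
python3 - <<'E'
from h import *
o=bot.get_obs(); R=np.array(o["orientation"]); print("force in tool",R.T@o["wrist_force"], "travel",(np.array(o["ee_pos"])-[.5294,-.1165,.0862])@R[:,0])
im=cams.read_camera("top")[:,:,::-1]; cv2.imwrite("pics/t2.png",cv2.resize(im[140:240,170:320],None,fx=5,fy=5,interpolation=cv2.INTER_CUBIC))
E
```

```text
time: 10.25
ee_pos: [0.5761, 0.0304, 0.0862]
orientation: [[0.301, 0.954, -0.001], [0.954, -0.301, -0.004], [-0.004, 0.0, -1.0]]
wrist_force: [-6.7, -27.8, 15.5]
finger_gap: 0.003
finger_force: 16.8
force in tool [-28.58930545   2.02611172 -15.37782544] travel 0.15413983841231976
```

Firmly on the stop with 28 N through the wall. Easing off 2 mm of command (still pressing forward), then lifting straight up.

```bash
python3 -m handwheel '[{"twist":[0,0,0],"translation":[-0.1,0,0],"gripper":0},{"twist":[0,0,0],"translation":[-0.1,0,0],"gripper":0},{"twist":[0,0,0],"translation":[0,0,0],"gripper":0},{"twist":[0,0,0],"translation":[0,0,-0.3],"gripper":0},{"twist":[0,0,0],"translation":[0,0,-0.4],"gripper":0},{"twist":[0,0,0],"translation":[0,0,-0.5],"gripper":0},{"twist":[0,0,0],"translation":[0,0,-1],"gripper":0},{"twist":[0,0,0],"translation":[0,0,-2],"gripper":0},{"twist":[0,0,0],"translation":[0,0,-2],"gripper":0},{"twist":[0,0,0],"translation":[0,0,-2],"gripper":0}]'
python3 -m handwheel '[{"twist":[0,0,0],"translation":[-1,0,-2],"gripper":0},{"twist":[0,0,0],"translation":[-2,0,-2],"gripper":0},{"twist":[0,0,0],"translation":[-2,0,-1],"gripper":0},{"twist":[0,0,0],"translation":[-2,0,0],"gripper":0},{"twist":[0,0,0],"translation":[-2,0,0],"gripper":0},{"twist":[0,0,0],"translation":[-2,0,0],"gripper":0},{"twist":[0,0,0],"translation":[-1,0,0],"gripper":0},{"twist":[0,0,0],"translation":[0,0,0],"gripper":0},{"twist":[0,0,0],"translation":[0,0,0],"gripper":0},{"twist":[0,0,0],"translation":[0,0,0],"gripper":0}]'
python3 - <<'E'
from h import *
im=cams.read_camera("wrist")[:,:,::-1]; t=cams.read_camera("top")[:,:,::-1]
cv2.imwrite("pics/w4.png",im); cv2.imwrite("t3.png",t)
E
```

```text
time: 11.13
ee_pos: [0.5756, 0.0314, 0.1685]
orientation: [[0.301, 0.954, -0.001], [0.954, -0.301, 0.0], [-0.0, -0.001, -1.0]]
wrist_force: [-0.1, -0.6, 0.2]
finger_gap: 0.001
finger_force: 0.0
time: 11.97
ee_pos: [0.54, -0.0823, 0.2178]
orientation: [[0.301, 0.954, -0.0], [0.954, -0.301, 0.0], [0.0, -0.0, -1.0]]
wrist_force: [0.1, -0.9, 0.3]
finger_gap: 0.004
finger_force: 0.0
```

View pics/w4.png

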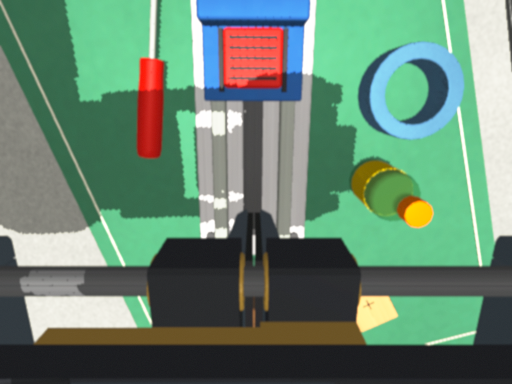

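The wrist view shows the sled up ahead, with the button at (222–285, 27–87) free of the fingers, and the screwdriver, tape and glue in place. Checking travel and button height by numbers.

Run:
```python
from h import *
r=np.array([.301,.954,0]); B0=np.array([.52435,-.12114,.0])+.0003*r+.0025*np.array([.954,-.301,0])
o=bot.get_obs()
im=cv2.imread("pics/w4.png"); c=blob(im,(0,150,80),(8,255,255),(200,15,310,110),"btn")
for z in (.072,.064): 
    q=ray("wrist",*c,z); w=np.linalg.norm(ray("wrist",222,60,z)-ray("wrist",285,60,z)); print(z,"travel",(q-B0)@r,"width",w)
print(o["time"],o["wrist_force"])
t=cv2.imread("t3.png"); cv2.imwrite("pics/t3.png",cv2.resize(t[100:270,130:390],None,fx=3,fy=3,interpolation=cv2.INTER_CUBIC))
```

```text
btn [252.73271093  57.30048409] 2892 [57. 60.] 90.0
0.072 travel 0.1496740091318735 width 0.052728602761212315
0.064 travel 0.15053412548101405 width 0.054161807624102824
12.0667 [-0.02169239 -0.20836874 -0.17683618]
```

View pics/t3.png

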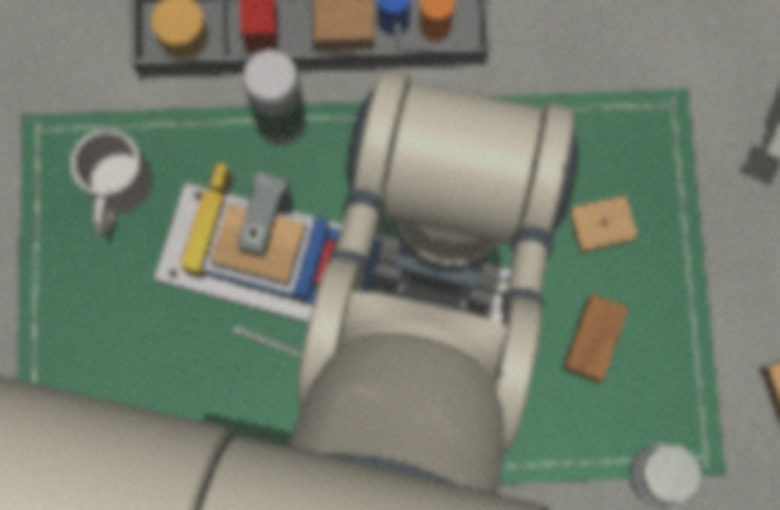

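The top view shows the sled against the yellow stop at (205,230), with the blank in its nest under the guide at (255,235). The visible bystanders haven't moved. Measured travel is 149.7 mm and the robot is clear, so I'm handing in.

```bash
python3 -c "
from bench import job; print(job.hand_in())"
```

```text
the job is handed in; nothing more can be done
None
```

The job is handed in: the sled is against the end stop (measured travel 149.7 mm of 150) with the blank in its nest under the drill guide, and the arm is drawn back clear after about 12 s. I released the button but could not confirm from the pictures that it sprang fully up, and the hand-in returned no verdict.

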